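# Seat the model plate on its three-ball dock

## Robot

A 6-joint arm with a two-finger parallel gripper is mounted at the origin on the work surface. World frame = base frame: x ahead of the robot, y to its left, z up, the work surface at z = 0. Lengths are in m, angles in rad, forces in N, time in s.
With the tool pointing down it reaches from about 0.3 to 0.825 m from the base axis. Payload 5.4 kg.
Tool frame: the origin (TCP) lies at the very end of the fingers, on their centre line; the grasp point (between the pads) lies 19 mm behind it; z points along the fingers, y is the line along which they close (so a half turn about z gives the same grasp; the last joint's range is limited). The gripper opens to 92 mm and grips with 3 to 60 N. Pads are 20 mm wide; open, the fingers measure 128 mm over their backs; the gripper's body (75 mm by 189 mm) begins 69 mm behind the grasp point.
Start: joints at [-1.368, 0.158, 1.597, -0, 1.386, -0.21], TCP at [0.231, -0.527, 0.186] pointing down, gripper open.
Joint ranges: [-2.91, 2.91], [-0.94, 2.29], [0.18, 2.7], [-1.29, 4.43], [0.17, 2.64], [-3, 3]. Speed limits (rad/s): [2.57, 2.57, 3.14, 3.14, 3.14, 3.14].

## Interface

Orientations are given as a rotation vector (axis times angle).
In Python, from workcell import bot gives the robot as it stands. Calls block until the motion is done:
- bot.goto(position, orientation): joint-space move of the TCP to a pose.
- bot.line_to(position, rot=None, max_speed=0.15): straight line of the TCP; rot=None keeps the orientation; max_speed is the mean speed in m/s.
- bot.set_joints(angles): joint-space move.
- bot.set_gripper(opening, newtons=None): opening from 0.0 (shut) to 1.0 (fully open); newtons is the grip in N (None keeps the last); returns when the fingers have stopped.
- bot.hold(seconds).
- bot.inverse_kinematics(position, orientation): joint angles nearest the present ones, or None.
- bot.read_camera(name): name is "side" or "top" or "wrist"; returns a dict with "pixels" (400x640x3 uint8, blue, green, red), "fx", "fy", "cx", "cy" (pixels), "R" (3x3) and "t" (3): a world point X has camera coordinates R X + t. Camera axes: x right, y down, z forward; pixel columns grow to the right and rows downward; lengths in m; the calibration is good to about 2 mm. A picture is of the moment at which its call begins. There is no depth.
A pose or a line that the arm cannot do raises bot.MotionError and nothing moves.
- bot.job_done(): hands the job in; it is judged then, once.
Readings, each from a call of its own:
- bot.current_clock(): time.
- bot.current_joints(): joint angles.
- bot.current_joint_vel(): joint speeds.
- bot.current_effort(): joint torques, N m.
- bot.current_ee_pos(): TCP position.
- bot.current_tool_rot(): TCP orientation.
- bot.current_contact_force(): force on the tool from outside, world axes, zero at the start.
- bot.current_ft_torque(): the same for the moment, N m.
- bot.current_opening(): opening from 0.0 (shut) to 1.0 (fully open).
- bot.current_grip_force(): force on a finger pad.
Only numpy, scipy, OpenCV 4.12 (cv2) and the standard library are available. Lean on these libraries where they do the work, as an engineer would, in place of code of your own. Each camera call takes 0.05 s, during which the arm holds its last target. There are 200 camera calls.

## Task

The aluminium plate that carries the clay house has been knocked off its three-ball scanning dock: it rides high on top of the steel balls, shifted and turned, although the spring underneath still pulls it down. Push it gently by its edges until all three balls drop into their seats under the plate and it is fully home: down, level, its index line facing the dock's pointer. The soft clay house stands loose on the plate: do not touch it, slide it or tip it, and leave the other things on the table where they are.

Things in the scene. Friction and masses are not known exactly. Their poses are not given: they have to be found in the camera images.
- dock: Fixed grey dock, position and heading vary. Origin on the table under ball A, z up. Base 10 mm thick spans x -50..200, y -50..135 mm. Three posts (22 mm wide) carry polished steel balls, 18 mm diameter, centres 55 mm above the table at (0,0) A, (150,0) B, (75,85) C. A slim pointer, 62 mm high, stands at (194,0), seen only, cannot be bumped.
- plate: Loose aluminium plate, 14 mm thick, 0.5 kg, no handle; spans x -25..175, y -25..110 mm; origin on its underside at the cup's centre, z up. Home: axes match the dock's, underside 60.7 mm above the table; riding on the balls: 64 mm. At the start it is shifted 6-16 mm along the dock's +x, 10-18 mm along +y (at the cup) and turned 0.20-0.30 rad clockwise. Black index line on top at the +x end, y=0.
- plate_cup (a point): Where ball A's centre comes when seated: (0,0,-5.7) mm in the plate. The seat is a square pyramid cup, 14 mm wide, 45 degree walls; seated, the plate is 3.3 mm lower. A ball within about 2.5 mm of a seat's middle drops in, but may hang on the slope until pushed on. The plate drags at 3-10 N; a ball in its seat pushes back 4 N or more extra, and forced further climbs out.
- plate_vee (a point): The same for ball B: (150,0,-5.7) mm in the plate. The seat is a 90 degree V groove, 14 mm wide, along the plate's x from 125 to 175 mm: with ball B in it the plate still swings about B and slides along x.
- plate_flat (a point): The same for ball C: (75,85,-5.7) mm in the plate. The seat is a flat-bottomed square pocket 26 mm wide. A tension spring, about 8 N, runs straight down from the plate's underside at (68,26) mm to the dock; it pulls it down and weakly towards home.
- ball_cup (a point): Centre of ball A, 55 mm above the table.
- ball_vee (a point): Centre of ball B.
- ball_flat (a point): Centre of ball C.
- house: Pale clay house, 72 x 50 mm (roof 78 x 56), 64 mm to the ridge, ridge along its x, about 0.2 kg, origin under its centre. Stands loose near (75,35) mm in the plate's frame; its nearest wall stays about 40 mm or more inside every edge of the plate except the -y one (30 mm).
- barn: Bystander: grey clay barn 120 x 60 mm, 67 mm high, on the dock's -y side.
- cottage: Bystander: pale clay cottage 75 x 60 mm with a chimney, 80 mm high, on the dock's -y side.
- card_house: Bystander: cardboard house 80 x 55 mm, 71 mm high, beyond the dock.
- brush: Bystander: brush lying on the dock's +y side.
- clay_lump: Bystander: lump of clay, 84 mm wide, 40 mm high, on the dock's +y side.
- mug: Bystander: white mug 76 mm wide, 85 mm high, beyond the dock.
- card_strip: Bystander: cardboard strip 130 x 30 x 12 mm, beyond the dock.
Not all that is in view belongs to the job. What is shaped like the house but pink or red is not meant.

How it is judged:
At the end, for the whole second after the job is handed in: All three seats of the plate lie on their balls (each within 2 mm), the plate is level and at rest, and the clay house still stands upright on it (distance between plate_cup and ball_cup below 0.002 m and distance between plate_vee and ball_vee below 0.002 m and distance between plate_flat and ball_flat below 0.002 m and angle between plate's own z axis and vertical below 0.025 rad and linear speed of plate below 0.01 m/s and angle between house's own z axis and vertical below 0.06 rad); the robot touches nothing.
It fails at once if the gripper or arm touches the clay house (contact force between any of the fingers, the arm and house above 0.5 N).
It fails at once if the clay house slides more than about 8 mm on the plate from where it may start, or tips (x of house in the frame of plate below 0.062 m or x of house in the frame of plate above 0.088 m or y of house in the frame of plate below 0.023 m or y of house in the frame of plate above 0.045 m or angle between house's own z axis and vertical above 0.3 rad).
It fails at once if the plate is pushed hard (over 35 N) instead of gently (contact force between the fingers and plate above 35 N).
It fails at once if another thing on the table is shifted more than 30 mm (distance of any of barn, cottage, card_house, brush, clay_lump, mug, card_strip from where it was at the start of the episode above 0.03 m).
It also fails if it takes over 72 s, if anything falls off the work surface, if the arm or the gripper's body presses on something with over 40 N, if the wrist force passes 120 N, or if a joint passes its speed limit or range.

## Working session

There is one attempt and no reset: what is moved stays moved. The work goes in short steps, each a Python script; the robot and the scene stay as the last script left them, time stands still between calls to the robot, and variables do not carry over. Pictures are saved under pics/ and viewed, at most 10 in all, crops included, and the job is handed in when it is done.

```bash
mkdir -p pics; ls; python3 - <<'E'
from workcell import bot
import cv2,numpy as np
for n in("top","side"):
    c=bot.read_camera(n); cv2.imwrite(f"pics/{n}0.png",c["pixels"])
    print(n,c["fx"],c["cx"],c["cy"],np.round(c["R"],4).tolist(),np.round(c["t"],4).tolist(), np.round(-np.array(c["R"]).T@np.array(c["t"]),3))
print(bot.current_clock(),bot.current_tool_rot(),bot.current_contact_force())
E
```

```text
pics
top 389.9304342386164 314.72655104276026 201.59201489705262 [[0.0011, -0.9996, -0.0282], [-0.9807, 0.0044, -0.1957], [0.1957, 0.0279, -0.9803]] [0.0076, 0.5449, 0.8915] [ 0.36  -0.02   0.981]
side 490.26209238663114 318.0011578133767 198.25378445747847 [[-0.9765, -0.2148, -0.0152], [-0.1208, 0.6052, -0.7869], [0.1782, -0.7666, -0.6169]] [0.5235, 0.1462, 1.0568] [0.341 0.834 0.775]
0.1 [-3.07321329e+00 -6.43471597e-01  5.66012950e-05] [-0.11749041 -0.25437443  0.00546398]
```

View pics/top0.png

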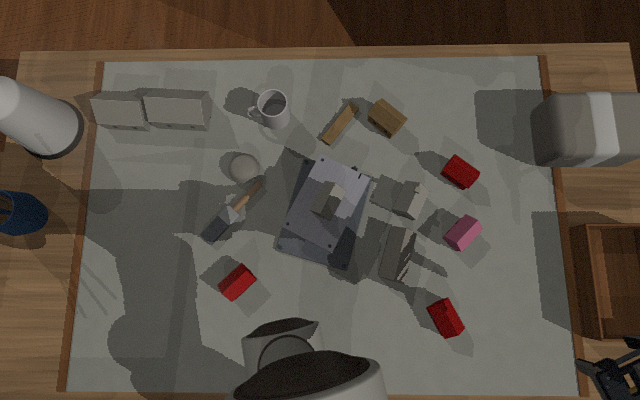

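View pics/side0.png

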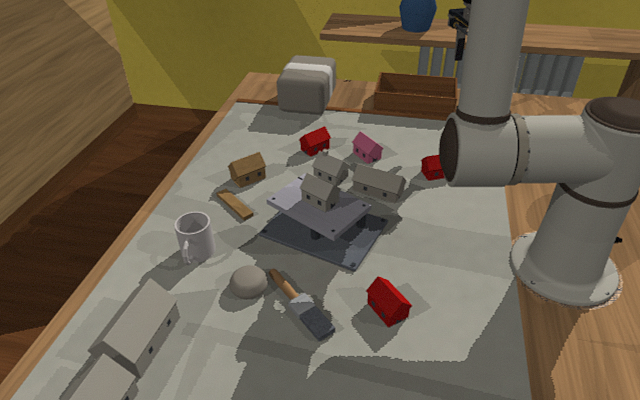

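In the top view the plate is near (325,200), with the house on it at (328,202). These could be mistaken for the house:
- cottage at (400,195)
- barn at (397,252)
- card house at (387,117)
- pink house at (462,232)
- red houses at (460,172), (237,282) and (446,318)
- big grey houses at (118,110) and (177,110)

I choose the pale one standing on the plate. Next is a close crop to check this.

```bash
python3 - <<'E'
import cv2,numpy as np
t=cv2.imread("pics/top0.png"); s=cv2.imread("pics/side0.png")
a=cv2.resize(t[145:275,265:385],None,fx=4.6,fy=4.6,interpolation=cv2.INTER_CUBIC)
a=cv2.convertScaleAbs(a,alpha=1.5)
cv2.imwrite("pics/topc.png",a)
b=cv2.resize(s[140:275,255:395],None,fx=4.4,fy=4.4,interpolation=cv2.INTER_CUBIC)
cv2.imwrite("pics/sidec.png",cv2.convertScaleAbs(b,alpha=1.5))
print(a.shape,b.shape)
E
```

```text
(598, 552, 3) (594, 616, 3)
```

View pics/topc.png

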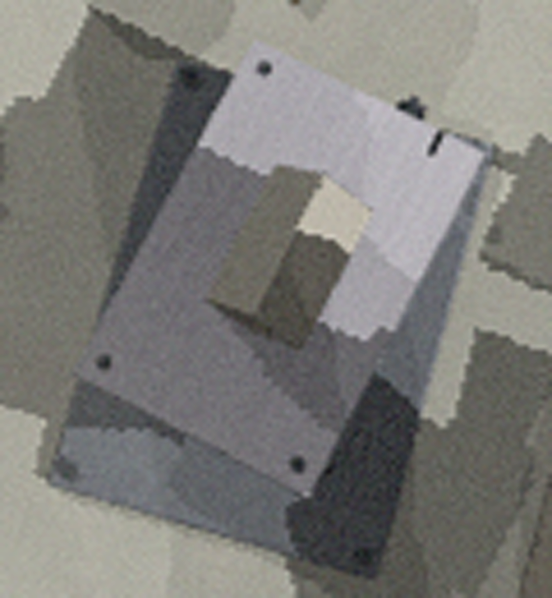

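View pics/sidec.png

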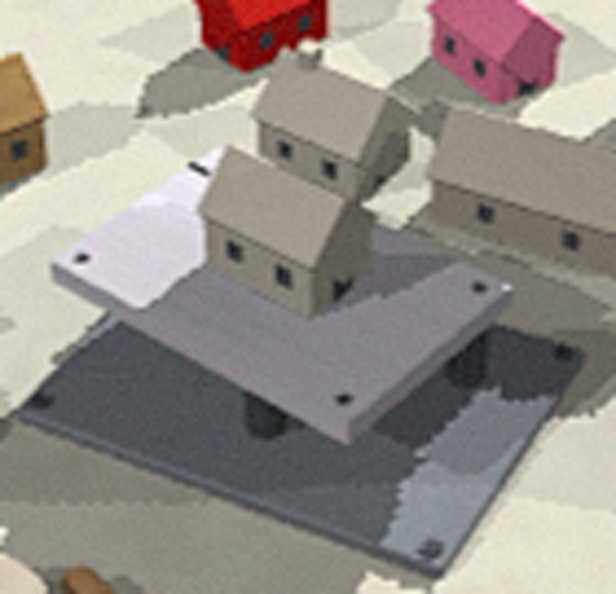

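The top crop confirms the pale house standing on the plate at crop (290,260). Plate corners are at crop (252,42), (490,150), (310,497) and (77,375). Dock base corners are at (47,482), (375,577), (497,152) and (180,62). The index line is at (435,143) and the pointer at (410,105). I'll cast rays from both views and check the results against the given sizes.

```bash
cat > h.py <<'E'
import numpy as np
from scipy.spatial.transform import Rotation as Rn
def ray(c,uv,z):
    R=np.array(c["R"]);t=np.array(c["t"]);o=-R.T@t
    d=R.T@np.array([(uv[0]-c["cx"])/c["fx"],(uv[1]-c["cy"])/c["fy"],1.])
    return o+d*(z-o[2])/d[2]
def fit(model,pts):
    m=np.array(model)/1000.;p=np.array(pts)[:,:2];mc=m.mean(0);pc=p.mean(0)
    a,b=m-mc,p-pc
    th=np.arctan2((a[:,0]*b[:,1]-a[:,1]*b[:,0]).sum(),(a*b).sum())
    r=rot(th);t=pc-r@mc
    return t,th,np.linalg.norm((m@r.T+t)-p,axis=1)*1000
def rot(th): return np.array([[np.cos(th),-np.sin(th)],[np.sin(th),np.cos(th)]])
def down(yaw):
    "tool down, tool y along world heading yaw"
    y=np.array([np.cos(yaw),np.sin(yaw),0]);z=np.array([0,0,-1.])
    return Rn.from_matrix(np.c_[np.cross(y,z),y,z]).as_rotvec()
E
python3 - <<'E'
from h import *
from workcell import bot
T=bot.read_camera("top");S=bot.read_camera("side")
ft=lambda p:((p[0]+.5)/4.6-.5+265,(p[1]+.5)/4.6-.5+145)
fs=lambda p:((p[0]+.5)/4.4-.5+255,(p[1]+.5)/4.4-.5+140)
P={(175,110):((252,42),(52,265)),(175,-25):((490,150),(222,148)),(-25,-25):((310,497),(511,288)),(-25,110):((77,375),(347,428))}
D={(-50,135):((47,482),(437,577)),(-50,-50):((375,577),(583,352)),(200,-50):((497,152),None),(200,135):((180,62),(22,415))}
for nm,M,z in(("plate",P,.078),("dock",D,.010)):
  for k,c,f in((0,T,ft),(1,S,fs)):
    ms=[m for m in M if M[m][k]]; pts=[ray(c,f(M[m][k]),z) for m in ms]
    t,th,r=fit(ms,pts); print(nm,"TS"[k],t.round(4),round(th,4),r.round(1))
    for m,p in zip(ms,pts): print("   ",m,p.round(4)) if 0 else None
print("pointer",ray(T,ft((410,103)),.062))
for n,uv,z in(("strip",(325,143),0),("card",(387,135),0),("mug",(272,127),0),("lump",(244,168),.03)): print(n,ray(T,uv,z).round(3))
print(bot.current_clock())
E
```

```text
plate T [ 0.4536 -0.0244] -0.474 [1.9 1.9 1.4 0.9]
plate S [ 0.4522 -0.0197] -0.4835 [1.4 0.9 1.5 0.9]
dock T [ 0.441  -0.0357] -0.2908 [1.5 3.7 2.8 2.2]
dock S [ 0.4412 -0.0328] -0.2798 [3.1 2.7 5.1]
pointer [ 0.62892886 -0.08866661  0.062     ]
strip [ 0.713 -0.019  0.   ]
card [ 0.734 -0.183  0.   ]
mug [0.76  0.123 0.   ]
lump [0.638 0.187 0.03 ]
0.2
```

The rays agree with the sizes given. The dock is at about (0.441,-0.034) with heading -0.285, and the plate is shifted +8/+15 mm and turned about -0.19 rad. Next, a closer look with the wrist camera on the way to the first push.

```bash
python3 - <<'E'
from h import *
from workcell import bot
import cv2
p=bot.current_ee_pos(); bot.line_to([p[0],p[1],.32],max_speed=.3)
bot.goto([.50,.01,.34],down(-.28)); print(bot.current_clock(),bot.current_joints(),bot.current_opening())
c=bot.read_camera("wrist"); cv2.imwrite("pics/w1.png",c["pixels"]); np.savez("w1.npz",**{k:c[k] for k in c if k!="pixels"})
print(c["fx"],np.round(-np.array(c["R"]).T@c["t"],3))
E
```

```text
2.95 [-2.23455052e-01 -9.23545993e-02  1.55524561e+00 -2.14945701e-04
  1.67895965e+00  5.78318979e-02] 0.9980889271611741
343.7158010124673 [0.521 0.08  0.539]
```

View pics/w1.png

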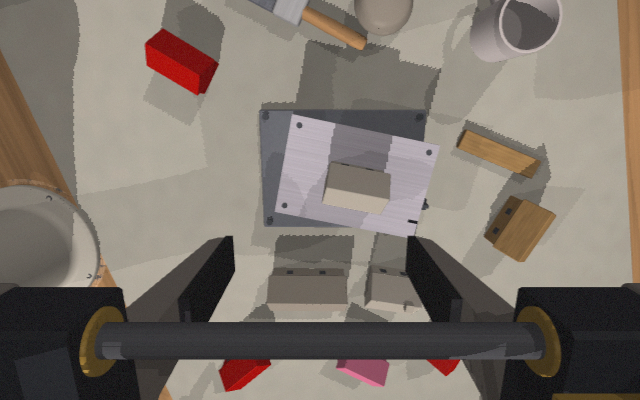

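The wrist view shows the dock almost square to the image: top edge at row ~109, left edge at column ~262. The plate corners are near (292,113), (440,150), (414,237) and (276,211). I'll fit those edges as lines.

```bash
cat >> h.py <<'E'
import cv2
def edge(img,a,b,w=6,n=60,trim=.06,sign=0):
    "robust line through the strongest step along normals of segment a-b; returns point,dir"
    g=cv2.GaussianBlur(img.astype(np.float32).mean(2),(0,0),.8)
    a,b=np.array(a,float),np.array(b,float);d=(b-a)/np.linalg.norm(b-a);nn=np.array([-d[1],d[0]])
    s=np.linspace(-w,w,int(8*w)+1);P=[]
    for f in np.linspace(trim,1-trim,n):
        q=(a+f*(b-a)+s[:,None]*nn).astype(np.float32)
        v=cv2.remap(g,q[None,:,0],q[None,:,1],cv2.INTER_LINEAR)[0];dv=np.gradient(v)
        dv=abs(dv) if sign==0 else sign*dv
        k=dv.argmax()
        if dv[k]>.8: P.append(q[k])
    vx,vy,x,y=cv2.fitLine(np.array(P),cv2.DIST_HUBER,0,.01,.01).ravel()
    return np.array([x,y]),np.array([vx,vy])
def cross(l,m):
    k=np.linalg.solve(np.c_[l[1],-m[1]],m[0]-l[0]);return l[0]+k[0]*l[1]
E
python3 - <<'E'
from h import *
c=dict(np.load("w1.npz"));im=cv2.imread("pics/w1.png")
p=[(292,113),(440,148),(416,237),(276,211)]  # -x+y, +x+y, +x-y, -x-y
L=[edge(im,p[i],p[(i+1)%4]) for i in range(4)]
C=[cross(L[i-1],L[i]) for i in range(4)]
print(np.round(C,1).tolist())
M=[(-25,110),(175,110),(175,-25),(-25,-25)]
W=[ray(c,x,.078) for x in C]; t,th,r=fit(M,W); print("plate",t.round(4),round(th,4),r.round(1))
top=edge(im,(261,109),(427,109)); lef=edge(im,(261,109),(263,227)); rig=edge(im,(427,109),(428,140),trim=.1); bot_=edge(im,(263,227),(340,227))
Dc=[cross(lef,top),cross(top,rig),cross(lef,bot_)];print(np.round(Dc,1).tolist())
W=[ray(c,x,.010) for x in Dc]; print(np.round(W,4).tolist())
t,th,r=fit([(-50,135),(200,135),(-50,-50)],W); print("dock",t.round(4),round(th,4),r.round(1))
E
```

```text
[[291.6000061035156, 113.5], [439.8999938964844, 144.89999389648438], [412.1000061035156, 238.39999389648438], [274.0, 211.3000030517578]]
plate [ 0.4551 -0.0227] -0.4852 [0.1 0.2 0.1 0.2]
[[258.0, 110.4000015258789], [428.6000061035156, 108.5], [263.20001220703125, 226.89999389648438]]
[[0.4322, 0.1053, 0.01], [0.6762, 0.0375, 0.01], [0.3813, -0.0701, 0.01]]
dock [ 0.4442 -0.037 ] -0.2812 [1.9 2.4 1.4]
```

```bash
python3 - <<'E'
from h import *
c=dict(np.load("w1.npz"));im=cv2.imread("pics/w1.png")
for w in(3,4,5):
  top=edge(im,(261,109),(427,110),w,sign=-1); lef=edge(im,(261,109),(264,227),w,sign=1)
  rig=edge(im,(427,109),(425,140),w,sign=-0,trim=.1); bt=edge(im,(264,227),(345,227),w,sign=1)
  C=[cross(lef,top),cross(top,rig),cross(lef,bt)]
  t,th,r=fit([(-50,135),(200,135),(-50,-50)],[ray(c,x,.010) for x in C])
  a=[ray(c,l[0]+l[1]*k,.01) for l in(top,lef) for k in(0,50)]
  hd=lambda p,q:np.arctan2(*(q-p)[[1,0]])
  print(np.round(C,1).tolist(),t.round(4),round(th,4),r.round(1),"headings",round(hd(a[0],a[1]),4),round(hd(a[2],a[3])+np.pi/2,4))
a=cv2.resize(im[100:245,250:450],None,fx=4,fy=4,interpolation=cv2.INTER_CUBIC);cv2.imwrite("pics/w1c.png",cv2.convertScaleAbs(a,alpha=1.3))
E
```

```text
[[257.8999938964844, 108.0999984741211], [428.5, 109.5999984741211], [263.20001220703125, 226.0]] [ 0.4439 -0.0354] -0.2908 [1.6 1.6 0.3] headings -0.2898 -0.2823
[[257.79998779296875, 108.0999984741211], [428.5, 109.5999984741211], [263.20001220703125, 226.0]] [ 0.4439 -0.0354] -0.2907 [1.6 1.6 0.3] headings -0.2898 -0.2818
[[257.79998779296875, 108.0999984741211], [428.5, 109.5999984741211], [263.20001220703125, 226.0]] [ 0.4439 -0.0354] -0.2907 [1.6 1.6 0.3] headings -0.2898 -0.2818
```

View pics/w1c.png

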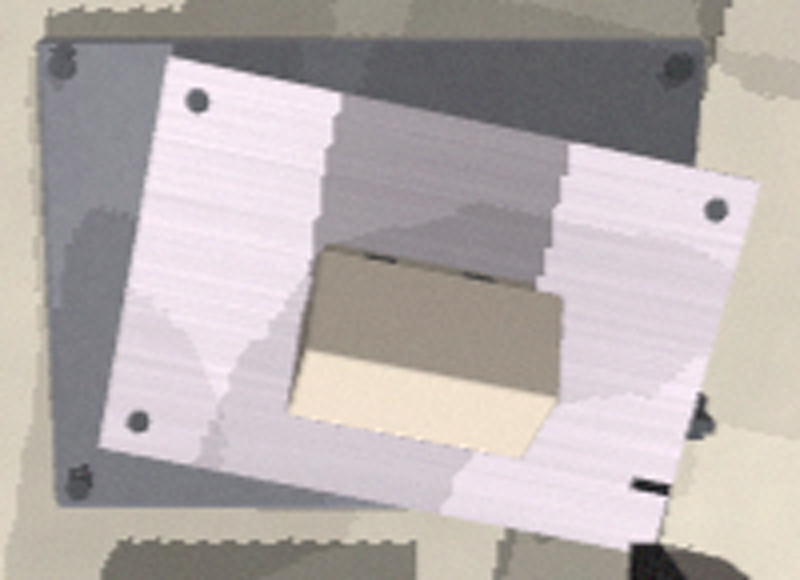

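```bash
python3 - <<'E'
from h import *
c=dict(np.load("w1.npz"))
C=[(258.5,109.0),(426.4,109.4),(263.2,226.4)]
W=[ray(c,x,.010) for x in C]
t,th,r=fit([(-50,135),(200,135),(-50,-50)],W); print("dock",t.round(4),round(th,4),r.round(1),np.linalg.norm(W[0]-W[1]),np.linalg.norm(W[0]-W[2]))
pt,pth=np.array([.4551,-.0227]),-.4852
print("plate in dock mm",(rot(-th)@(pt-t)*1e3).round(1),round(pth-th,3))
# pointer top ray
print(rot(-th)@(ray(c,(425,203),.055)[:2]-t))
print("mug,card,strip in dock",[(rot(-th)@(np.array(x)-t)*1e3).round() for x in((.76,.123),(.734,-.183),(.713,-.019),(.638,.187))])
E
```

```text
dock [ 0.4433 -0.036 ] -0.2857 [0.6 0.5 0.6] 0.2491155614492807 0.1839140008987294
plate in dock mm [ 7.5 16.1] -0.199
[0.19530676 0.00321868]
mug,card,strip in dock [array([259., 242.]), array([320., -59.]), array([254.,  92.]), array([124., 269.])]
```

```bash
cat >> h.py <<'E'
from workcell import bot
DT,DTH=np.array([.4433,-.036]),-.2857
def W(x,y,z): return [*(DT+rot(DTH)@np.array([x,y])/1e3),z/1e3]
def Dk(p): return rot(-DTH)@(np.array(p)[:2]-DT)*1e3
def force(): return rot(-DTH)@np.array(bot.current_contact_force())[:2], bot.current_contact_force()[2]
def push(a,b,z,step=1.,fmax=16,speed=.02,rotv=None,log=True):
    "dock-frame mm line a->b in steps; stops at force fmax along it (relative to start)"
    a,b=np.array(a,float),np.array(b,float);L=np.linalg.norm(b-a);d=(b-a)/L
    f0,z0=force();out=[]
    for s in list(np.arange(step,L,step))+[L]:
        q=a+d*s; bot.line_to(W(*q,z),max_speed=speed)
        f,fz=force();f=f-f0;out.append((round(s,1),*f.round(1),round(fz-z0,1)))
        if -(f@d)>fmax: print("STOP");break
    if log: print(*out,sep=" ")
    print("t",round(bot.current_clock(),2),"tool at",Dk(bot.current_ee_pos()).round(1));return out
E
python3 - <<'E'
from h import *
r=down(DTH)
bot.goto(W(75,148,150),r); bot.line_to(W(75,148,67),max_speed=.15)
print(bot.current_clock(),Dk(bot.current_ee_pos()),bot.current_ee_pos()[2],force())
push((75,148),(75,134),67,step=2,fmax=15)
E
```

```text
4.5583 [ 76.24720037 148.0692712 ] 0.06853350962708653 (array([ 0.82787259, -0.04769787]), np.float64(0.18721731434672267))
(np.float64(2.0), np.float64(-1.1), np.float64(0.2), np.float64(-0.8)) (np.float64(4.0), np.float64(-0.9), np.float64(-0.2), np.float64(-0.2)) (np.float64(6.0), np.float64(-1.0), np.float64(-1.0), np.float64(0.1)) (np.float64(8.0), np.float64(-0.8), np.float64(-0.4), np.float64(-0.1)) (np.float64(10.0), np.float64(-1.0), np.float64(-0.3), np.float64(0.0)) (np.float64(12.0), np.float64(-0.1), np.float64(-0.2), np.float64(-0.5)) (np.float64(14.0), np.float64(-1.3), np.float64(-0.6), np.float64(-0.5))
t 6.31 tool at [ 75.  133.9]
```

```bash
python3 - <<'E'
from h import *
np.set_printoptions(legacy='1.25')
push((75,134),(75,121.5),67,step=1,fmax=15)
c=bot.read_camera("wrist"); cv2.imwrite("pics/w2.png",c["pixels"]); np.savez("w2.npz",**{k:c[k] for k in c if k!="pixels"})
c=bot.read_camera("top"); cv2.imwrite("pics/t2.png",c["pixels"])
E
```

```text
(1.0, 1.0, 0.4, 0.8) (2.0, -0.0, 1.4, -0.5) (3.0, 0.7, 0.5, 0.5) (4.0, 0.0, 0.3, -0.1) (5.0, 1.3, 1.7, -0.3) (6.0, -0.0, 0.1, 0.4) (7.0, 0.4, 0.5, 0.1) (8.0, 0.2, 0.9, 0.6) (9.0, -0.1, 0.9, 0.1) (10.0, 1.0, 1.0, 0.1) (11.0, 1.5, 0.7, -0.3) (12.0, -0.3, 0.8, 1.0) (12.5, -0.0, 1.8, 0.8)
t 9.56 tool at [ 75.  121.5]
```

```bash
python3 - <<'E'
import cv2,numpy as np
a=cv2.imread("pics/w2.png");b=cv2.imread("pics/t2.png")[130:290,240:420]
b=cv2.resize(b,None,fx=2.5,fy=2.5,interpolation=cv2.INTER_CUBIC)
a=cv2.resize(a,(400,250)) if 0 else a[0:400:1,150:500]
cv2.imwrite("pics/c2.png",np.hstack([a,b]))
E
```

```text
(no output)
```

View pics/c2.png

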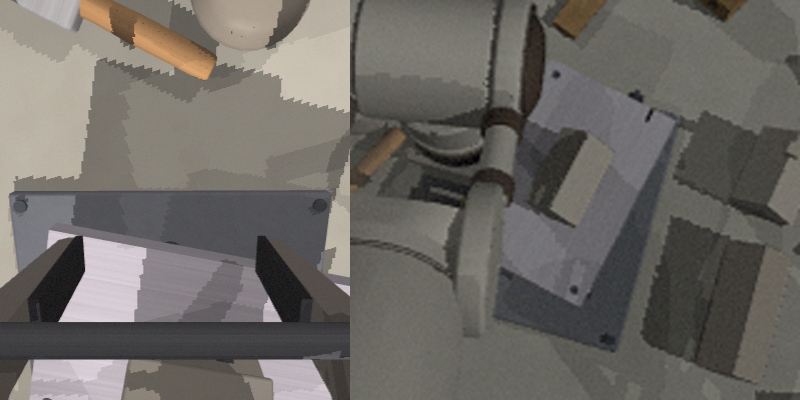

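```bash
python3 - <<'E'
from h import *
c=dict(np.load("w2.npz"))
for uv in((198,226),(228,233),(400,263)): print("edge",Dk(ray(c,uv,.078)).round(1))
for x,y in((20,121.5),(20,111.5),(20,131.5),(130,111.5),(29,131.5),(29,111.5)):
    R=c["R"];q=R@np.array(W(x,y,67))+c["t"];print((x,y),(q[0]/q[2]*c["fx"]+c["cx"]).round(),(q[1]/q[2]*c["fy"]+c["cy"]).round())
print(force(),bot.current_contact_force(),bot.current_ft_torque())
E
```

```text
edge [  5.1 131. ]
edge [ 22.1 126.7]
edge [123.2 107.7]
(20, 121.5) 230.0 235.0
(20, 111.5) 231.0 250.0
(20, 131.5) 229.0 219.0
(130, 111.5) 407.0 250.0
(29, 131.5) 243.0 219.0
(29, 111.5) 245.0 250.0
(array([0.20257782, 0.97289346]), np.float64(-0.26353723344203783)) [ 0.46855598  0.87636451 -0.26353723] [-0.06714007 -0.04901447 -0.00740532]
```

```bash
python3 - <<'E'
from h import *
print(bot.current_ee_pos(),bot.current_tool_rot(),down(DTH),bot.current_opening(),bot.current_clock())
c=bot.read_camera("side");im=c["pixels"]
R=np.array(c["R"])
def pr(p): q=R@np.array(p)+c["t"];return np.round([q[0]/q[2]*c["fx"]+c["cx"],q[1]/q[2]*c["fy"]+c["cy"]])
L,Rr=W(20,121.5,67),W(130,121.5,67);print(pr(L),pr(Rr),"plate edge",pr(W(5,129,78)),pr(W(200,89,78)))
u,v=map(int,pr(W(75,121,80)))
a=im[v-80:v+50,u-90:u+90];cv2.imwrite("pics/s2.png",cv2.convertScaleAbs(cv2.resize(a,None,fx=4.4,fy=4.4,interpolation=cv2.INTER_CUBIC),alpha=1.6));print("crop origin",u-90,v-80)
E
```

```text
[0.54946884 0.05944751 0.06696744] [-2.51502039e+00 -1.88248733e+00  8.09413949e-05] [2.51506924 1.88255972 0.        ] 1.0011301576992022 9.6583
[328. 235.] [284. 220.] plate edge [333. 236.] [266. 199.]
crop origin 216 143
```

View pics/s2.png

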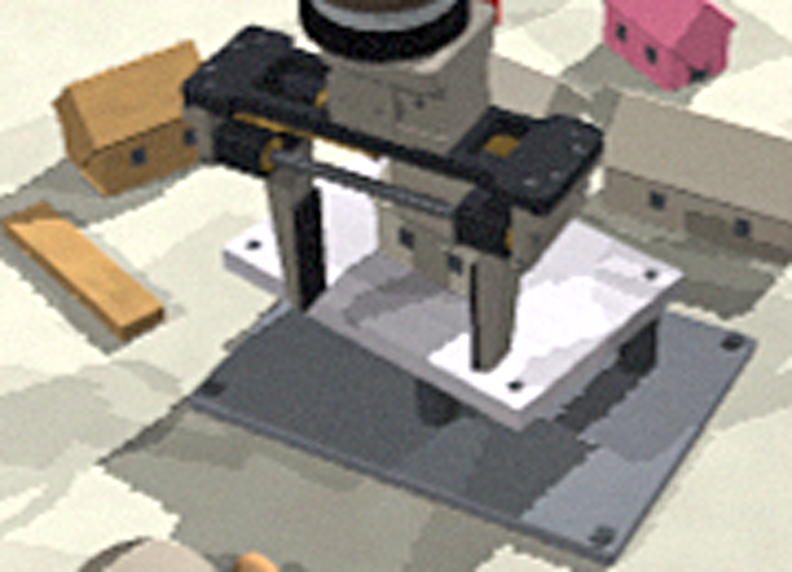

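The side crop shows both fingertips hovering over the plate's top. The near tip is at crop (490,372), about 19 mm higher than the reported TCP, so nothing has been pushed yet. The push has to be made with a lower command, z≈46 mm. The finger sides will still meet only the plate edge.

```bash
python3 - <<'E'
from h import *
np.set_printoptions(legacy='1.25')
bot.line_to(W(75,121.5,90),max_speed=.1); bot.line_to(W(75,150,90),max_speed=.15); bot.line_to(W(75,150,46),max_speed=.1)
bot.hold(.2)
push((75,150),(75,142),46,step=4,fmax=12,speed=.04)
o=push((75,142),(75,132),46,step=1,fmax=12)
E
```

```text
(4.0, -0.1, 1.0, -0.3) (8.0, -0.1, 1.0, -0.3)
t 11.72 tool at [ 75.  141.8]
(1.0, -0.5, -0.4, 0.7) (2.0, -0.4, -0.0, -0.2) (3.0, -0.2, 0.1, 1.1) (4.0, -1.0, -0.3, -0.9) (5.0, -0.6, -0.4, -0.5) (6.0, -0.5, -0.2, 0.1) (7.0, -0.4, 0.7, -0.4) (8.0, 0.0, 2.1, 0.1) (9.0, -0.3, 4.7, 0.4) (10.0, -2.5, 5.3, -0.1)
t 14.22 tool at [ 74.4 132.8]
```

```bash
cat >> h.py <<'E'
np.set_printoptions(legacy='1.25')
def plate(tag,guess_from=None):
    "top-camera picture kept for measuring"
    c=bot.read_camera("top"); cv2.imwrite(f"pics/{tag}.png",c["pixels"]); return c
E
python3 - <<'E'
from h import *
push((75,132),(75,122),46,step=1,fmax=15)
c=bot.read_camera("wrist"); cv2.imwrite("pics/w3.png",c["pixels"]); np.savez("w3.npz",**{k:c[k] for k in c if k!="pixels"})
# plate +y edge in wrist view between the fingers
R=np.array(c["R"])
def pr(x,y,z): q=R@np.array(W(x,y,z))+c["t"];return (q[0]/q[2]*c["fx"]+c["cx"],q[1]/q[2]*c["fy"]+c["cy"])
g=c["pixels"].astype(float).mean(2)
for x in(45,60,75,90,105):
    ys=np.arange(85,140,1.); v=[]
    for y in ys:
        u=pr(x,y,78); v.append(cv2.getRectSubPix(g.astype(np.float32),(3,3),u).mean())
    v=np.array(v);print(x,[int(k) for k in v[::3]])
E
```

```text
(1.0, -1.3, 0.9, 0.1) (2.0, 0.1, -0.1, 0.2) (3.0, -1.2, 0.3, 1.6) (4.0, -0.4, 1.5, 1.3) (5.0, -0.5, 0.8, 1.4) (6.0, -1.5, 0.8, 0.4) (7.0, -0.8, 1.0, 2.0) (8.0, -1.2, 2.3, 1.9) (9.0, -1.3, 1.3, 0.8) (10.0, -1.4, 1.0, 1.1)
t 16.73 tool at [ 73.5 123.4]
45 [207, 216, 216, 216, 216, 216, 216, 215, 215, 121, 117, 103, 85, 86, 86, 87, 86, 85, 86]
60 [136, 146, 168, 211, 212, 214, 215, 215, 156, 116, 114, 95, 96, 96, 96, 94, 95, 94, 94]
75 [133, 138, 138, 139, 141, 142, 142, 136, 117, 114, 53, 53, 53, 57, 84, 85, 85, 85, 86]
90 [109, 126, 138, 140, 139, 141, 139, 117, 114, 88, 86, 84, 85, 86, 85, 84, 85, 85, 85]
105 [106, 113, 115, 113, 117, 115, 90, 87, 85, 84, 85, 86, 85, 86, 86, 85, 86, 85, 85]
```

```bash
cat >> h.py <<'E'
M4=[(-25,110),(175,110),(175,-25),(-25,-25)]
def proj(c,p): q=np.array(c["R"])@np.array(p)+c["t"];return np.array([q[0]/q[2]*c["fx"]+c["cx"],q[1]/q[2]*c["fy"]+c["cy"]])
def measure(c,x,y,th,z=78,ws=(12,6,4)):
    "plate pose in dock frame (mm, rad) from the four top edges, from a guess"
    for w in ws:
        p=[proj(c,W(*(rot(th)@np.array(m)+[x,y]),z)) for m in M4]
        L=[edge(c["pixels"],p[i],p[(i+1)%4],w) for i in range(4)]
        C=[cross(L[i-1],L[i]) for i in range(4)]
        P=[np.array(Dk(ray(c,k,z/1e3)))/1e3 for k in C]
        t,th,r=fit(M4,P);x,y=t*1e3
    print("plate in dock",round(x,1),round(y,1),round(th,4),"res",r.round(1));return x,y,th
LOOK=([.50,.01,.34],down(DTH))
def look(tag):
    bot.goto(*LOOK);bot.hold(.15);c=bot.read_camera("wrist");cv2.imwrite(f"pics/{tag}.png",c["pixels"]);np.savez(tag+".npz",**c);return c
E
python3 - <<'E'
from h import *
bot.line_to(W(75,145,46),max_speed=.1); bot.line_to(W(75,145,110),max_speed=.2)
c=look("w4"); print(bot.current_clock())
measure(c,9,4,-.13)
im=c["pixels"]
a=cv2.resize(im[90:330,240:460],None,fx=2.5,fy=2.5,interpolation=cv2.INTER_CUBIC);cv2.imwrite("pics/w4c.png",cv2.convertScaleAbs(a,alpha=1.3))
E
```

```text
18.8
plate in dock 11.2 4.9 -0.1511 res [0.2 0.5 0.2 0.4]
```

View pics/w4c.png

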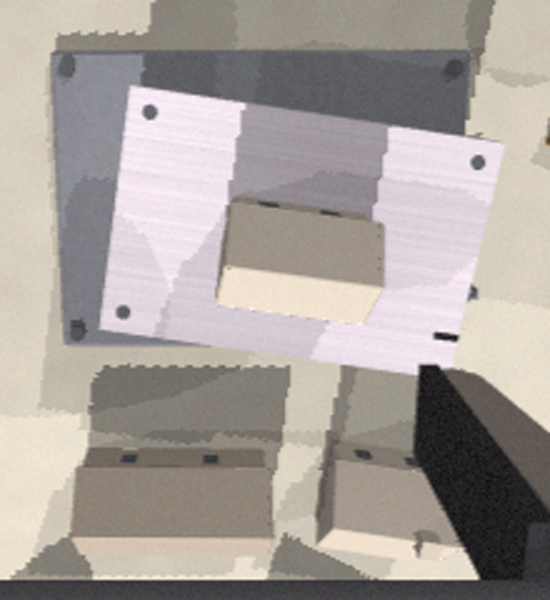

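Measured plate pose relative to the dock: (11.2, 4.9) mm, -0.151 rad. The cottage and barn leave about 40 mm free on the -y side. Next I push the +x edge with both open fingers as a fence, which turns the plate CCW and moves it -x. I'll stop about 4 mm short of home.

```bash
python3 - <<'E'
from h import *
c=dict(np.load("w4.npz"))
for uv in((388,265),(310,268)): print("wall foot",Dk(ray(c,uv,0)).round())
r=down(DTH-np.pi/2)
bot.goto(W(218,42,200),r); bot.line_to(W(218,42,46),max_speed=.15); bot.hold(.2)
print(bot.current_clock(),bot.current_joints().round(2))
push((218,42),(210,42),46,step=4,fmax=12,speed=.04)
push((210,42),(197,42),46,step=1,fmax=14)
E
```

```text
wall foot [ 155. -120.]
wall foot [  23. -126.]
21.5417 [-0.27  0.52  1.43 -0.    1.19  1.59]
(4.0, -0.1, -0.1, 0.8) (8.0, 1.9, 1.2, -0.3)
t 22.04 tool at [209.7  42. ]
(1.0, -0.3, -0.9, 0.8) (2.0, -1.3, -1.9, 0.3) (3.0, -1.0, -0.5, 1.3) (4.0, -0.9, -1.4, 0.3) (5.0, -0.9, -0.9, 1.0) (6.0, -0.7, -0.3, -0.0) (7.0, 0.4, 0.4, 1.2) (8.0, 0.5, 0.7, 0.5) (9.0, 1.5, 2.1, 0.7) (10.0, 3.5, 2.6, 0.6) (11.0, 2.7, 3.9, 1.4) (12.0, 3.1, 3.0, 1.4) (13.0, 3.5, 3.9, 0.9)
t 25.29 tool at [197.8  42.5]
```

```bash
python3 - <<'E'
from h import *
bot.line_to(W(210,42,46),max_speed=.1); bot.set_gripper(.5); bot.line_to(W(210,40,46),max_speed=.1);bot.hold(.1)
print(bot.current_clock(),bot.current_opening())
push((210,40),(204,40),46,step=3,fmax=12,speed=.04)
push((204,40),(190,40),46,step=1,fmax=16)
c=bot.read_camera("top");measure(c,7,4,-.1,ws=(8,5))
E
```

```text
26.7333 0.5066267145216917
(3.0, 0.9, 0.8, 2.0) (6.0, 1.1, -0.2, 2.4)
t 27.23 tool at [204.9  40.5]
(1.0, 0.1, 0.3, 0.1) (2.0, 0.6, 0.6, -0.7) (3.0, 1.5, 0.9, -0.7) (4.0, 1.0, 0.6, -0.4) (5.0, 1.0, 1.2, -0.6) (6.0, 1.8, 0.9, 0.1) (7.0, 0.8, 1.0, -0.5) (8.0, 1.8, 0.0, 0.2) (9.0, 1.0, -0.5, -0.5) (10.0, 1.7, -0.8, -0.4) (11.0, 1.6, 0.2, 0.1) (12.0, 1.5, -1.1, 0.4) (13.0, 3.3, -1.5, -0.3) (14.0, 5.0, -0.5, -1.4)
t 30.73 tool at [193.4  40. ]Traceback (most recent call last):
  File "<stdin>", line 6, in <module>
  File "h.py", line 59, in measure
    L=[edge(c["pixels"],p[i],p[(i+1)%4],w) for i in range(4)]
       ~~~~^^^^^^^^^^^^^^^^^^^^^^^^^^^^^^^
  File "h.py", line 30, in edge
    vx,vy,x,y=cv2.fitLine(np.array(P),cv2.DIST_HUBER,0,.01,.01).ravel()
              ~~~~~~~~~~~^^^^^^^^^^^^^^^^^^^^^^^^^^^^^^^^^^^^^^
cv2.error: OpenCV(4.12.0) /io/opencv/modules/imgproc/src/linefit.cpp:618: error: (-215:Assertion failed) npoints2 >= 0 || npoints3 >= 0 in function 'fitLine'
```

```bash
python3 - <<'E'
from h import *
push((190,40),(184.5,40),46,step=1.5,fmax=16)
bot.line_to(W(205,40,46),max_speed=.15); bot.line_to(W(205,40,150),max_speed=.3); c=look("w5"); print(bot.current_clock())
for g in((5,0,-.05),(3,0,0)):
    try: measure(c,*g,ws=(14,6,4))
    except Exception as e: print(str(e)[:80])
E
```

```text
(1.5, 1.6, 1.3, -2.1) (3.0, 1.9, 1.3, -2.4) (4.5, 0.6, 0.8, -1.3) (5.5, -1.9, 0.1, -0.8)
t 31.78 tool at [187.1  39.8]
34.125
plate in dock -7.5 -0.0 -0.2502 res [3.2 2.  3.7 5.3]
plate in dock -6.7 -1.7 -0.2207 res [5.5 4.7 8.4 9.7]
```

```bash
cat >> h.py <<'E'
import io,contextlib,itertools
def multi(c,xs,ys,ths,z=78):
    best=None
    for g in itertools.product(xs,ys,ths):
        try:
            with contextlib.redirect_stdout(io.StringIO()) as s: m=measure(c,*g,z=z,ws=(6,4,4))
            r=s.getvalue().split("res")[1].strip(" []\n").split(); e=max(map(float,r))
            if best is None or e<best[0]: best=(e,[round(float(k),3) for k in m],r)
        except Exception: pass
    print(best);return best
E
python3 - <<'E'
from h import *
c=dict(np.load("w5.npz"))
for z in (78,75): multi(c,(-3,1,5,9),(-6,-1,4),(-.15,-.1,-.05,0),z)
E
```

```text
(1.0, [-7.889, 1.953, -0.272], ['0.8', '0.3', '0.4', '1.'])
(1.2, [-7.814, 1.757, -0.276], ['1.1', '0.9', '0.6', '1.2'])
```

```bash
python3 - <<'E'
import cv2
im=cv2.imread("pics/w5.png");a=cv2.resize(im[90:330,220:480],None,fx=2.5,fy=2.5,interpolation=cv2.INTER_CUBIC);cv2.imwrite("pics/w5c.png",cv2.convertScaleAbs(a,alpha=1.3))
E
```

```text
(no output)
```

View pics/w5c.png

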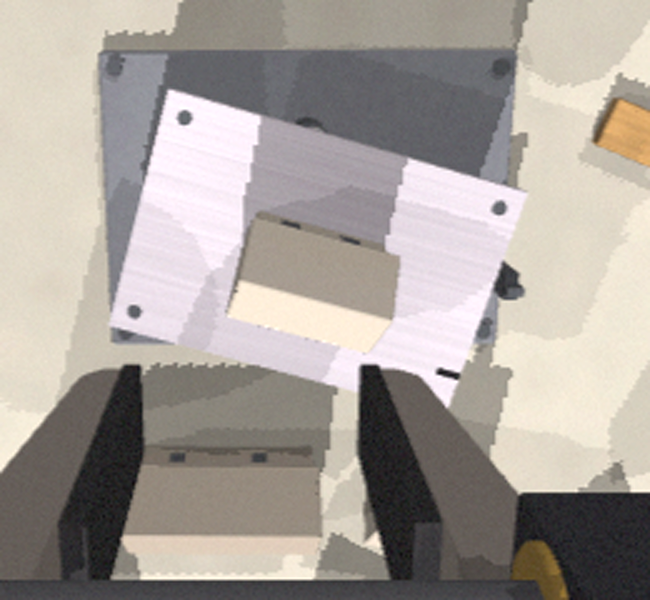

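The plate did turn CW. On the earlier pass the finger slipped around the corner. The plate is now at (-7.9, 2.0) mm, -0.272 rad, so its centre needs +18 mm in y and a CCW turn. A fence push in +y on the -y edge does both, with the right finger at x≈130. There is clear room up to the barn and cottage walls at y≈-120.

```bash
python3 - <<'E'
from h import *
bot.goto(W(75,-90,150),down(DTH)); bot.set_gripper(1.0); bot.line_to(W(75,-90,50),max_speed=.2); bot.hold(.1)
print(bot.current_clock())
push((75,-90),(75,-76),50,step=4,fmax=12,speed=.05)
push((75,-76),(75,-46),50,step=2,fmax=16,speed=.025)
E
```

```text
36.65
(4.0, -0.4, 1.1, 0.4) (8.0, -0.6, -0.1, 1.8) (12.0, -0.7, 0.5, 0.9) (14.0, -0.8, -0.3, 0.6)
t 37.65 tool at [ 75.  -75.9]
(2.0, -0.5, 0.6, -0.8) (4.0, 0.1, 0.4, 0.2) (6.0, 1.0, 0.6, 0.6) (8.0, 0.6, 0.5, -0.3) (10.0, 1.4, 0.5, -0.0) (12.0, 0.3, -0.3, 0.6) (14.0, 0.9, 1.3, -0.5) (16.0, -0.0, 1.1, -0.2) (18.0, 0.7, 0.3, -0.9) (20.0, 0.2, 0.9, 0.5) (22.0, 0.4, 0.2, -0.6) (24.0, 0.3, 1.7, 0.1) (26.0, -0.2, 1.2, -0.5) (28.0, 0.8, 0.6, -0.7) (30.0, 0.3, 0.5, -0.2)
t 41.4 tool at [ 75.  -45.9]
```

No contact this time, so at full opening the tips end even higher than I estimated. I'm repeating the push with a lower command, z=33.

```bash
python3 - <<'E'
from h import *
bot.line_to(W(75,-46,75),max_speed=.3); bot.line_to(W(75,-88,75),max_speed=.3); bot.line_to(W(75,-88,33),max_speed=.25)
print(bot.current_clock())
bot.line_to(W(75,-76,33),max_speed=.08)
push((75,-76),(75,-40),33,step=3,fmax=16,speed=.03)
E
```

```text
42.2583
(3.0, 0.6, 0.9, -0.0) (6.0, 0.6, 0.7, 0.0) (9.0, -0.2, 0.2, 0.9) (12.0, 0.5, -0.7, 0.1) (15.0, 0.2, -0.9, -0.1) (18.0, -0.2, 0.5, 0.6) (21.0, 0.2, 0.6, -0.7) (24.0, -0.7, -0.1, 0.4) (27.0, 0.1, 0.1, 0.3) (30.0, 0.6, 0.0, 0.6) (33.0, 0.2, -0.8, -0.2) (36.0, 0.4, -0.5, 0.4)
t 45.56 tool at [ 74.8 -39.6]
```

```bash
python3 - <<'E'
from h import *
c=bot.read_camera("side");cv2.imwrite("pics/s6.png",c["pixels"]);np.savez("s6.npz",**c)
bot.line_to(W(75,-60,33),max_speed=.2); bot.line_to(W(75,-60,140),max_speed=.35); c=look("w6"); print(bot.current_clock())
multi(c,(-12,-8,-4,0,4),(-4,0,4,8),(-.27,-.2,-.13,-.06,0))
E
```

```text
47.45
(0.5, [-4.517, 5.954, -0.078], ['0.4', '0.5', '0.3', '0.2'])
```

The plate did move: it is now at (-4.5, 6.0) mm, -0.078 rad, with a fit residual of 0.5 mm. Next I push +y a further ~6 mm so ball B finds the vee, then push -y from the other side to swing the cup home about B.

```bash
python3 - <<'E'
from h import *
bot.goto(W(75,-58,120),down(DTH)); bot.line_to(W(75,-58,33),max_speed=.3)
bot.line_to(W(75,-42,33),max_speed=.06)
push((75,-42),(75,-33.5),33,step=2,fmax=14,speed=.03)
bot.line_to(W(75,-42,33),max_speed=.1);bot.line_to(W(75,-42,150),max_speed=.4)
bot.line_to(W(75,138,150),max_speed=.4);bot.line_to(W(75,138,33),max_speed=.35);print(bot.current_clock())
bot.line_to(W(75,128,33),max_speed=.06)
push((75,128),(75,119.5),33,step=2,fmax=14,speed=.03)
bot.line_to(W(75,128,33),max_speed=.1);bot.line_to(W(75,128,120),max_speed=.4);c=look("w7");print(bot.current_clock())
for z in(78,75):multi(c,(-6,-2,2),(-2,2,5),(-.06,-.03,0),z)
E
```

```text
(2.0, -1.0, 0.0, 1.0) (4.0, 1.1, -1.1, 0.4) (6.0, 0.9, -0.4, -0.9) (8.0, 1.4, -1.2, -0.7) (8.5, 1.4, -2.9, 0.1)
t 50.55 tool at [ 75.2 -33.8]
52.325
(2.0, -0.6, -0.0, -0.3) (4.0, -0.6, 1.2, -0.2) (6.0, -1.4, 2.1, 0.4) (8.0, -1.8, 1.8, -0.7) (8.5, -2.0, 2.8, -0.6)
t 53.89 tool at [ 74.9 119.7]
55.6333
(0.9, [0.181, 0.271, 0.002], ['0.8', '0.9', '0.7', '0.7'])
(0.1, [0.308, -0.133, 0.001], ['0.1', '0.', '0.1', '0.1'])
```

The plate now fits at (0.3, -0.1) mm, 0.001 rad, with only 0.1 mm residual at the seated height of 75 mm (0.9 mm at the riding height). A quick offline check of height and level before handing in.

```bash
python3 - <<'E'
from h import *
c=dict(np.load("w7.npz"))
for z in(73,74,74.7,75.5,76.5): measure(c,.3,-.1,.001,z=z,ws=(4,3))
# tilt: solve the plane of the top from the four image corners
p=[proj(c,W(*m,74.7)) for m in M4]
L=[edge(c["pixels"],p[i],p[(i+1)%4],4) for i in range(4)];C=np.array([cross(L[i-1],L[i]) for i in range(4)])
K=np.array([[c["fx"],0,c["cx"]],[0,c["fy"],c["cy"]],[0,0,1.]])
ok,rv,tv=cv2.solvePnP(np.array([[*m,0] for m in M4],float),C,K,None)
R=c["R"].T@cv2.Rodrigues(rv)[0];o=c["R"].T@(tv.ravel()/1e3-c["t"])
print("tilt",np.arccos(R[2,2]).round(4),"cup",Dk(o).round(1),"top z mm",(o[2]*1e3).round(1),[(o+R@np.array([*m,0])/1e3)[2].round(4) for m in((0,0),(150,0),(75,85))])
print(bot.current_contact_force())
E
```

```text
plate in dock 0.5 -0.6 0.002 res [0.4 0.4 0.5 0.8]
plate in dock 0.4 -0.4 0.0 res [0.1 0.2 0.3 0.4]
plate in dock 0.3 -0.2 0.001 res [0.  0.1 0.3 0.2]
plate in dock 0.3 -0.1 0.002 res [0.2 0.4 0.3 0.1]
plate in dock 0.2 0.1 0.0004 res [0.4 0.5 0.5 0.5]
tilt 0.0045 cup [ 0.4 -0.3] top z mm 74.9 [0.0749, 0.0743, 0.0748]
[-0.17886121  0.36989633 -0.11026819]
```

The top of the plate lies at 74.3–74.9 mm over all three balls (home is 74.7), with a tilt of 0.005 rad and position and heading matching the dock. It is seated, and the robot is clear of it.

```bash
python3 -c "
from workcell import bot
print(bot.job_done(),bot.current_clock())"
```

```text
the job is handed in; nothing more can be done
the job is handed in; nothing more can be done
```

The plate measured fully home on its three balls (level within 0.005 rad, within about 0.5 mm of the dock), the gripper was well clear, and I handed the job in after about 56 s on the clock; the judge's verdict was not shown, and I did not re-measure the house or the other objects after the pushes.

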